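Unpack a can from a delivery carton

TASK

The small delivery carton on the counter is still covered by its two top flaps. Fold both flaps right back outwards, well past upright, and only then lift out the wide, short can and set it down gently (do not let it drop), squarely on top of the matching wide can that stands on the counter. Leave the slim can in the carton, the flaps folded back and the rest of the stock where it stands.

Things in the scene. Friction and masses are not known exactly. Their poses are not given: they have to be found in the camera images.
- carton: Open-topped cardboard carton, outside 230 (x) x 190 (y) x 96 mm high, walls and floor 5 mm thick; it is held fast to the counter and does not move. Origin: centre of its underside, z up. Its two flaps are hinged along the top edges of its two long sides, at y = +95 mm and y = -95 mm, z = 96 mm, hinge lines along x.
- flap_left (a joint): Hinge of the carton's flap on its +y side: a cardboard panel 226 mm long (along x), 66 mm deep, 4 mm thick. 0 = lying flat over the opening, 1.57 = upright, 2.9 = folded back outwards as far as it goes. It starts ajar and stays at whatever angle it is left. With both flaps flat there is a 58 mm wide gap between their free edges, along the carton's middle.
- flap_right (a joint): The same for the flap on the carton's -y side.
- flap_left_edge (a point): Middle of the free edge of the +y flap (mid-thickness).
- flap_right_edge (a point): Middle of the free edge of the -y flap (mid-thickness).
- new_can: The wide, short can inside the carton, standing upright on its floor: diameter 66 mm, height 60 mm, about 0.3 kg, metal with a paper label. Origin: centre of its underside, z along its axis. It stands near one end of the carton (either one), the slim can near the other.
- counter_can: The matching wide, short can standing on the counter: diameter 66 mm, height 60 mm, loose, about 0.35 kg. Origin: centre of its underside, z along its axis.
- carton_slim_can: The slim, tall can inside the carton: diameter 52 mm, height 80 mm. Origin: centre of its underside. It stays there.
- counter_slim_can: A slim, tall can standing on the counter, diameter 52 mm, height 80 mm. Origin: centre of its underside. Not to be disturbed.
- jar: A glass jar with a white lid standing on the counter, diameter 68 mm, height 85 mm. Origin: centre of its underside. Not to be disturbed.

How it is judged:
By the outcome, as a careful person would: the job done as asked, in the order asked, and still so for the second after the job is handed in, with the robot touching nothing.
It also fails if it takes over 72 s, if anything falls off the work surface, if the arm or the gripper's body presses on something with over 40 N, if the wrist force passes 120 N, or if a joint passes its speed limit or range.

ROBOT

A 6-joint arm with a two-finger parallel gripper is mounted at the origin on the work surface. World frame = base frame: x ahead of the robot, y to its left, z up, the work surface at z = 0. Lengths are in m, angles in rad, forces in N, time in s.
With the tool pointing down it reaches from about 0.275 to 0.825 m from the base axis. Payload 5.2 kg.
Tool frame: the origin (TCP) lies at the very end of the fingers, on their centre line; the grasp point (between the pads) lies 19 mm behind it; x points along the fingers, y is the direction in which the jaws open and shut, and the axes are right-handed (so a half turn about x gives the same grasp; the last joint's range is limited). The gripper opens to 93 mm and grips with 3 to 60 N. Pads are 15 mm wide; open, the fingers measure 128 mm over their backs; the gripper's body (75 mm by 188 mm) begins 65 mm behind the grasp point.
Start: joints at [0.959, 0.259, 1.535, -0, 1.348, -0.203], TCP at [0.219, 0.505, 0.219] pointing down, gripper open.
Joint ranges: [-3.14, 3.14], [-0.91, 2.08], [0.19, 2.58], [-1.22, 4.36], [0.22, 2.71], [-3.12, 3.12]. Speed limits (rad/s): [2.57, 2.57, 3.14, 3.14, 3.14, 3.14].

INTERFACE

Orientations are given as a unit quaternion [x, y, z, w].
In Python, from station import observe, snapshot, camera_params, close_job gives the robot as it stands. The module is installed in compiled form; this text tells all that it offers.
- The arm moves only by the tool carry_out, never from a script. Its argument "plan" is a list that holds one entry, the list of rows, each a list of 6 numbers: the shift along the tool's x, y, z in mm, then the turn, a rotation vector about the tool's x, y, z in rad. In form: [[[tx, ty, tz, wx, wy, wz], ...]]. A call has exactly 10 rows; each row is the pose to reach, as a shift and turn from the pose commanded when the call began, along the tool's axes at that moment; what a row does not reach only later rows make up. A row lasts 1/12 s, in which the tool goes at most 41.7 mm and 7.16 degrees, less where a joint would pass 70% of its speed; a pose out of reach is approached as far as the arm can. A call with a gripper value outside its range is refused whole. "claw" is the opening, from 0 (shut) to 1 (fully open), set as the call begins (left out, the last holds). The fingers move at their own pace and stop on an object; the grip force is fixed at half the most. Time passes only in rows, so rows that repeat a pose let the fingers close, or fill a call up. It gives the time, the measured TCP pose, the force and the opening at its end, in the units of the state.
- observe(): the state, without advancing time (a new reading comes with each control period).
- snapshot(name): name is "scene" or "top" or "wrist"; returns the picture (420x560x3 uint8, red, green, blue); there is no depth.
- camera_params(name): a dict with "camera_matrix" (3x3 intrinsics, pixels), "world_from_camera" (4x4, takes a point from camera to world coordinates); the wrist camera has in their place "tool_from_camera" (4x4, takes a point from camera to tool coordinates, whose origin is the TCP and whose axes are the tool frame's). Camera axes: x right, y down, z forward; pixel columns grow to the right and rows downward; lengths in m; the calibration is good to about 2 mm. A picture is of the moment at which its call begins: read the wrist's pose just before it. camera_params takes no time and is no camera call.
- close_job(): hands the job in, once; it reports no verdict.
The state is a dict: "time_s": time; "joint_pos": joint angles; "joint_velocities": joint speeds; "tau": joint torques, N m; "tcp_pos": TCP position; "tool_rot": TCP orientation; "contact_force": force on the tool from outside, world axes, zero at the start; "moment": the same for the moment, N m; "opening": opening from 0.0 (shut) to 1.0 (fully open).
Only numpy, scipy, OpenCV 4.12 (cv2) and the standard library are available. Lean on these libraries where they do the work, as an engineer would, in place of code of your own. Each camera call takes 0.05 s, during which the arm holds its last target. There are 200 camera calls.

## Working session

There is one attempt and no reset: what is moved stays moved. The work goes in short steps, Python scripts to look and compute and a tool call to move; the robot and the scene stay as the last step left them, time stands still between calls to the robot, and variables do not carry over. Pictures are saved under pics/ and viewed, about 8 in all and at most 12, crops included, and the job is handed in when it is done.

Besides the shell and the picture viewer there is one more tool, called after ">>>" as name([rows], argument=value, ...), one row to a line, values as JSON. carry_out: Moves the arm, as the interface text tells. Its arguments: {"type":"object","properties":{"plan":{"type":"array","items":{"type":"array","items":{"type":"array","items":{"type":"number"}}}},"claw":{"type":"number"}},"required":["plan"]}

```bash
mkdir -p pics
python3 - <<'E'
from station import *
import cv2
print(observe())
for n in("scene","top","wrist"):
    print(n,camera_params(n))
a=snapshot("top");b=snapshot("scene")
cv2.imwrite("pics/top0.png",a[:,:,::-1]);cv2.imwrite("pics/scene0.png",b[:,:,::-1])
E
```

```text
{'time_s': 0.0, 'joint_pos': array([ 9.59192296e-01,  2.59292002e-01,  1.53607839e+00, -8.47830855e-07,
        1.34801631e+00, -2.02789000e-01]), 'joint_velocities': array([ 0.00035608,  0.00048311, -0.00029097, -0.00075854, -0.00024744,
       -0.00105469]), 'tau': array([ 9.39763813e-04, -4.37317300e+01, -2.83996153e+01,  7.19445711e-02,
        4.15241264e-02, -1.43685056e-04]), 'tcp_pos': array([0.21828625, 0.50422522, 0.21784706]), 'tool_rot': array([ 0.14295085,  0.69263649, -0.14411594,  0.69213463]), 'contact_force': array([ 0.51802486, -0.73464339, -0.0580962 ]), 'moment': array([-0.03915811, -0.01853704,  0.01441659]), 'opening': 1.0008130013013194}
scene {'camera_matrix': array([[381.39438871,   0.        , 276.32736095],
       [  0.        , 381.39438871, 213.10507277],
       [  0.        ,   0.        ,   1.        ]]), 'world_from_camera': array([[ 0.59934111,  0.48752947, -0.6349057 ,  1.09487848],
       [ 0.80048124, -0.36058095,  0.47876003, -0.43715349],
       [ 0.00447472, -0.79517067, -0.60636918,  0.6089323 ],
       [ 0.        ,  0.        ,  0.        ,  
[... 299 characters left out ...]
2682066, -0.01415692, -0.01854452],
       [ 0.01139425, -0.10049421, -0.9948724 ,  0.86684035],
       [ 0.        ,  0.        ,  0.        ,  1.        ]])}
wrist {'camera_matrix': array([[314.91099003,   0.        , 277.56123792],
       [  0.        , 314.91099003, 207.88784326],
       [  0.        ,   0.        ,   1.        ]]), 'tool_from_camera': array([[ 1.43524481e-03, -3.03570112e-01,  9.52808022e-01,
        -1.66266556e-01],
       [ 9.99998969e-01,  4.02580748e-04, -1.37806548e-03,
         6.88684190e-04],
       [ 3.47573275e-05,  9.52809018e-01,  3.03570377e-01,
        -8.47177637e-02],
       [ 0.00000000e+00,  0.00000000e+00,  0.00000000e+00,
         1.00000000e+00]])}
```

View pics/top0.png

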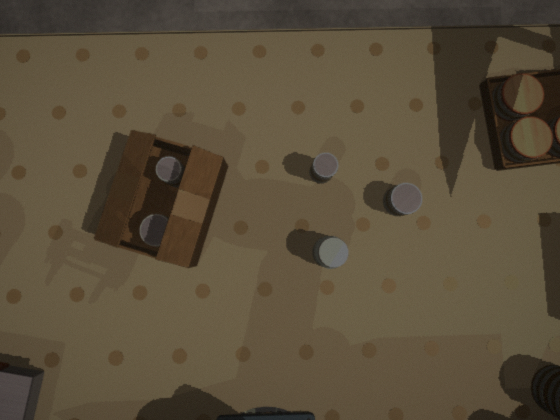

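View pics/scene0.png

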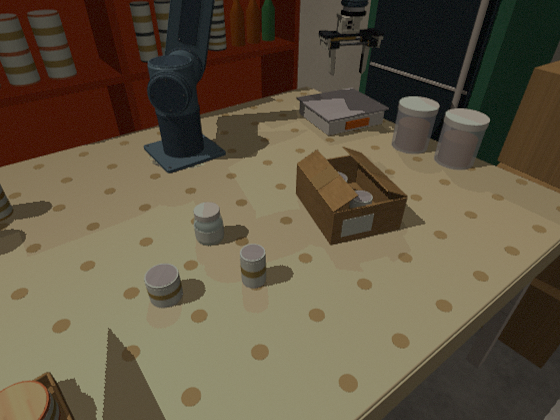

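The top view shows the carton around (160,195), with its long axis tilted. The wide counter can is at (405,199), the slim can at (325,166) and the jar at (332,252). In the carton there are cans at (169,169) and (154,230). I'll zoom in next.

Run:
```python
import cv2,numpy as np
a=cv2.imread("pics/top0.png");b=cv2.imread("pics/scene0.png")
g=lambda i:np.clip(255*(i/255.)**0.6,0,255).astype('uint8')
c=cv2.resize(g(a[115:275,80:240]),None,fx=3.75,fy=3.75,interpolation=cv2.INTER_CUBIC)
d=cv2.resize(g(b[140:250,285:415]),None,fx=1.5,fy=1.5) 
cv2.imwrite("pics/c1.png",c)
d=cv2.resize(g(b[140:250,285:415]),None,fx=5,fy=5,interpolation=cv2.INTER_CUBIC);cv2.imwrite("pics/c2.png",d)
```

```text
(no output)
```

View pics/c1.png

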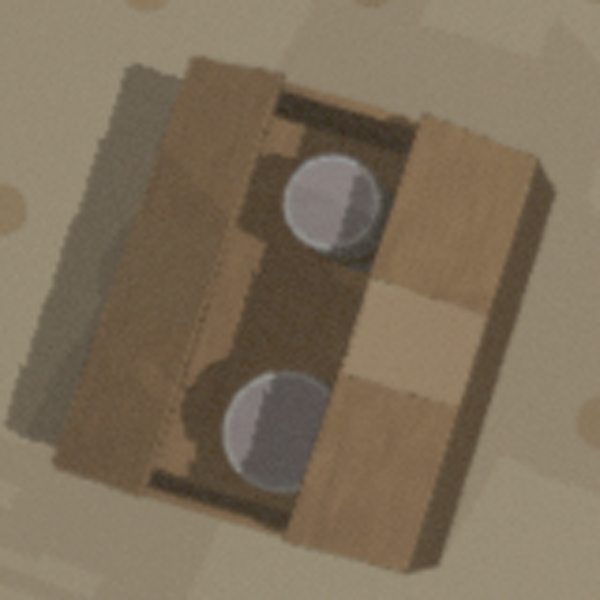

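View pics/c2.png

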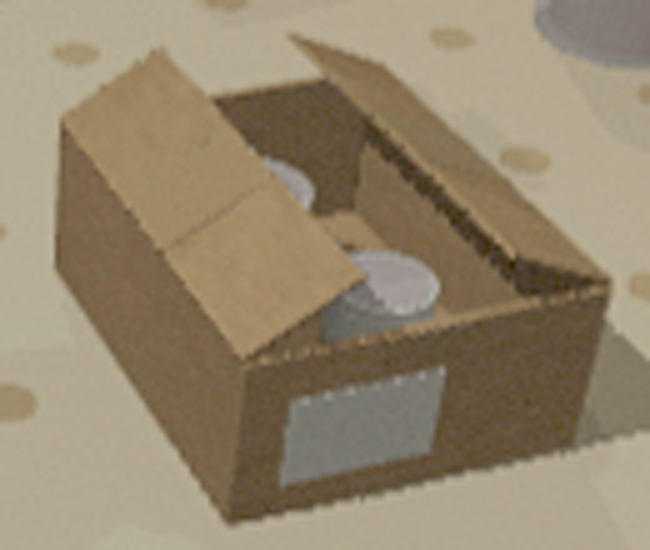

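Fitting the carton pose and both flap angles from keypoints in the two views. Can circles: the slim can is at crop (332,203) with r≈50, the wide can at (283,432) with r≈60. That puts the wide can at the end nearer the robot.

```bash
cat > u.py <<'E'
import numpy as np,cv2
from station import *
from scipy.spatial.transform import Rotation as R
from scipy.optimize import least_squares
def proj(n,P,T=None):
    c=camera_params(n);T=c["world_from_camera"] if T is None else T
    q=(np.asarray(P)-T[:3,3])@T[:3,:3]; q=q@c["camera_matrix"].T
    return q[...,:2]/q[...,2:]
def back(n,uv,z,T=None):
    c=camera_params(n);T=c["world_from_camera"] if T is None else T
    d=T[:3,:3]@np.linalg.solve(c["camera_matrix"],[*uv,1]);o=T[:3,3]
    return o+d*(z-o[2])/d[2]
def carton(p,P): # carton->world
    c,s=np.cos(p[2]),np.sin(p[2]);P=np.asarray(P,float)
    return P@np.array([[c,-s,0],[s,c,0],[0,0,1]]).T+[p[0],p[1],0]
def edge(side,th,x): return [x,side*(.095-.066*np.cos(th)),.096+.066*np.sin(th)]
def tcpT():
    o=observe();T=np.eye(4);T[:3,:3]=R.from_quat(o["tool_rot"]).as_matrix();T[:3,3]=o["tcp_pos"];return T
E
python3 - <<'E'
from u import *
h,f=.115,.113
def pts(p):
    tl,tr=p[3],p[4]
    top=[[f,-.095,.096],[h,-.095,0],[-h,-.095,0],[-f,-.095,.096],edge(1,tl,f),edge(1,tl,-f),edge(-1,tr,f),edge(-1,tr,-f),[f,.095,.096],[-f,.095,.096]]
    sc=[[h,-.095,0],[h,-.095,.096],[h,.095,0],[h,.095,.096],[-h,-.095,0],[-h,-.095,.096],[-h,.095,.096],edge(-1,tr,-f),edge(-1,tr,f),edge(1,tl,-f),edge(1,tl,f)]
    return np.r_[proj("top",carton(p,top)),proj("scene",carton(p,sc))]
t=np.array([[537,155],[553,190],[437,568],[410,573],[283,73],[140,493],[420,115],[287,540],[190,58],[55,465]])/3.75+[80,115]
s=np.array([[230,522],[243,360],[575,445],[608,285],[57,268],[63,118],[382,65],[160,50],[360,280],[290,35],[515,260]])/5+[285,140]
uv=np.r_[t,s]
r=least_squares(lambda p:(pts(p)-uv).ravel(),[.47,.22,-.3,.6,.4],loss='soft_l1')
print(r.x.round(4));print((pts(r.x)-uv).round(1).tolist())
p=r.x
for n,c,z in(("slim",(332,203),.085),("new",(283,432),.065)):
    w=back("top",np.array(c)/3.75+[80,115],z);print(n,w.round(4),(carton([0,0,-p[2]],[w-[p[0],p[1],0]])).round(4))
for n,c,z in(("cslim",(325,166),.08),("ccan",(405,199),.06),("jar",(333,253),.085)):print(n,back("top",c,z).round(4))
E
```

```text
[ 0.5528  0.1971 -0.3155  0.4593  0.5263]
[[-0.8, 0.4], [0.4, -0.0], [0.1, -1.1], [-1.6, -1.1], [0.0, -0.4], [0.1, 0.9], [-0.3, -1.3], [-2.0, -0.2], [0.8, -0.5], [-0.4, -0.3], [-1.2, 0.5], [0.1, 0.8], [-1.1, -0.2], [0.5, 0.3], [-1.3, -0.5], [-1.2, -0.2], [-1.8, -0.3], [0.1, -0.5], [1.2, -0.6], [-1.0, -0.3], [-1.1, -1.0]]
slim [0.6107 0.1814 0.085 ] [[0.0598 0.0031 0.085 ]]
new [0.4897 0.2131 0.065 ] [[-0.065  -0.0044  0.065 ]]
cslim [ 0.61   -0.1344  0.08  ]
ccan [ 0.5404 -0.3004  0.06  ]
jar [ 0.434  -0.1423  0.085 ]
```

```bash
cat >> u.py <<'E'
CP=[.5528,.1971,-.3155]
def rel(pos,yaw):
    "shift mm + rotvec from the measured pose to TCP pos, tool x down, tool y at yaw"
    T=tcpT();y=np.array([np.cos(yaw),np.sin(yaw),0]);x=np.array([0,0,-1.])
    G=np.c_[x,y,np.cross(x,y)]
    return (1e3*T[:3,:3].T@(np.asarray(pos)-T[:3,3])).round(1),R.from_matrix(T[:3,:3].T@G).as_rotvec().round(3)
E
python3 - <<'E'
from u import *
T=tcpT();print(T.round(3))
for yaw in(CP[2],CP[2]+np.pi):print(yaw,rel([CP[0],CP[1],.19],yaw))
E
```

```text
[[-0.001  0.397  0.918  0.218]
 [-0.001  0.918 -0.397  0.504]
 [-1.    -0.002 -0.     0.218]
 [ 0.     0.     0.     1.   ]]
-0.3155 (array([  28. , -148.9,  429. ]), array([1.478e+00, 1.000e-03, 2.000e-03]))
2.826092653589793 (array([  28. , -148.9,  429. ]), array([-1.664e+00, -2.000e-03,  1.000e-03]))
```

>>> carry_out([
  [[0, -15, 43, 0.12, 0, 0], [3, -30, 86, 0.24, 0, 0], [6, -45, 129, 0.36, 0, 0], [9, -60, 172, 0.48, 0, 0], [12, -75, 215, 0.6, 0, 0], [15, -90, 258, 0.72, 0, 0], [18, -105, 300, 0.84, 0, 0], [22, -120, 345, 0.96, 0, 0], [25, -135, 390, 1.08, 0, 0], [28, -149, 429, 1.2, 0, 0]],
], claw=0)

```text
time_s: 0.93
tcp_pos: [0.5258, 0.2216, 0.1929]
tool_rot: [-0.511, -0.489, 0.511, -0.489]
contact_force: [0.9, 1.2, 0.2]
opening: 0.335
```

Run:
```python
from u import *
o=observe();print(o["time_s"],o["opening"],o["tcp_pos"],o["joint_pos"].round(2))
print(rel([CP[0],CP[1],.105],CP[2]),rel([CP[0],CP[1],.19],CP[2]))
```

```text
0.9333 0.33538265707973614 [0.52580808 0.22164116 0.192898  ] [0.2  0.31 1.52 0.   1.3  0.25]
(array([87.9, 28.1, 23.3]), array([0.271, 0.   , 0.001])) (array([ 2.9, 28.1, 23.3]), array([0.271, 0.   , 0.001]))
```

>>> carry_out([
  [[3, 15, 12, 0.1, 0, 0], [3, 28, 23, 0.2, 0, 0], [3, 28, 23, 0.271, 0, 0], [3, 28, 23, 0.271, 0, 0], [3, 28, 23, 0.271, 0, 0], [3, 28, 23, 0.271, 0, 0], [3, 28, 23, 0.271, 0, 0], [3, 28, 23, 0.271, 0, 0], [3, 28, 23, 0.271, 0, 0], [3, 28, 23, 0.271, 0, 0]],
], claw=0)

```text
time_s: 1.77
tcp_pos: [0.5517, 0.1997, 0.1905]
tool_rot: [0.571, 0.417, -0.571, 0.417]
contact_force: [0.5, 0.0, -0.4]
opening: 0.004
```

Run:
```python
from u import *
o=observe();print(o["time_s"],o["opening"],o["tcp_pos"],o["joint_pos"].round(2))
print(tcpT().round(3))
print(rel([CP[0],CP[1],.105],CP[2]))
cv2.imwrite("pics/w1.png",snapshot("wrist")[:,:,::-1])
```

```text
1.7667 0.003548012316962084 [0.55172292 0.19971626 0.19054877] [ 0.16  0.34  1.49 -0.    1.31  0.47]
[[ 0.     0.953 -0.303  0.552]
 [ 0.    -0.303 -0.953  0.2  ]
 [-1.     0.    -0.     0.191]
 [ 0.     0.     0.     1.   ]]
(array([85.5,  1.8,  2.2]), array([ 0.008, -0.   , -0.   ]))
```

View pics/w1.png

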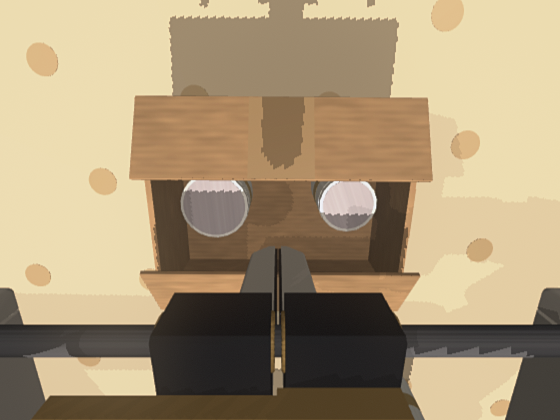

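>>> carry_out([
  [[20, 2, 2, 0.008, 0, 0], [45, 2, 2, 0.008, 0, 0], [70, 2, 2, 0.008, 0, 0], [85, 2, 2, 0.008, 0, 0], [85, 2, 2, 0.008, 0, 0], [85, 2, -8, 0.008, 0, 0], [85, 2, -18, 0.008, 0, 0], [85, 2, -28, 0.008, 0, 0], [85, 2, -38, 0.008, 0, 0], [85, 2, -48, 0.008, 0, 0]],
], claw=0)

```text
time_s: 2.65
tcp_pos: [0.563, 0.2239, 0.1092]
tool_rot: [-0.559, -0.407, 0.584, -0.424]
contact_force: [-36.9, -100.0, 57.0]
opening: 0.007
```

Run:
```python
from u import *
o=observe();print(o["time_s"],o["contact_force"])
print(carton([0,0,-CP[2]],[o["tcp_pos"]-[CP[0],CP[1],0]]))
print(rel(carton(CP,[[0,.125,.112]])[0],CP[2]))
```

```text
2.65 [ -36.91319975 -100.03270727   57.04725031]
[[0.00135688 0.0285952  0.10917171]]
(array([ -6.9,  -1.1, -96.2]), array([0.003, 0.043, 0.002]))
```

The fingertip jammed along the flap's edge. I'll back off straight away, then come in tilted under the edge.

>>> carry_out([
  [[0, 0, 25, 0, 0, 0], [0, 0, 48, 0, 0, 0], [0, 0, 53, 0, 0, 0], [0, 0, 53, 0, 0, 0], [0, 0, 53, 0, 0, 0], [0, 0, 53, 0, 0, 0], [0, 0, 53, 0, 0, 0], [0, 0, 53, 0, 0, 0], [0, 0, 53, 0, 0, 0], [0, 0, 53, 0, 0, 0]],
], claw=0)

```text
time_s: 3.48
tcp_pos: [0.5518, 0.1946, 0.1051]
tool_rot: [-0.572, -0.415, 0.573, -0.415]
contact_force: [-1.8, -0.5, -0.5]
opening: 0.005
```

```bash
cat >> u.py <<'E'
def c2(o): return carton([0,0,-CP[2]],[o["tcp_pos"]-[CP[0],CP[1],0]])[0].round(4)
E
python3 - <<'E'
from u import *
o=observe();print(o["time_s"],o["contact_force"],c2(o),o["opening"])
print(tcpT().round(3),rel(carton(CP,[[0,0,.105]])[0],CP[2]))
a=snapshot("scene")
g=lambda i:np.clip(255*(i/255.)**0.6,0,255).astype('uint8')
cv2.imwrite("pics/s2.png",cv2.resize(g(a[60:250,250:450,::-1]),None,fx=3,fy=3))
E
```

```text
3.4833 [-1.80594424 -0.47201324 -0.47605868] [-0.0002 -0.0027  0.1051] 0.00483795826287141
[[-0.     0.95  -0.311  0.552]
 [ 0.    -0.311 -0.95   0.195]
 [-1.    -0.     0.     0.105]
 [ 0.     0.     0.     1.   ]] (array([ 0.1,  0.2, -2.7]), array([-0.001,  0.   ,  0.   ]))
```

View pics/s2.png

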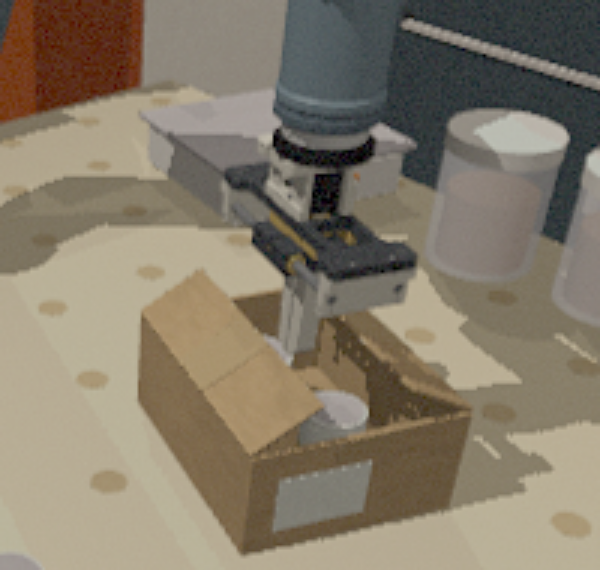

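The scene crop shows the closed fingers free inside the carton. The left flap (free edge near (400,370)) now looks lower than before. I'll overlay the model to get its angle.

```bash
cat >> u.py <<'E'
def overlay(fn,angL,angR,names=("top","scene")):
    g=lambda i:np.clip(255*(i/255.)**0.6,0,255).astype('uint8')
    out=[]
    for n in names:
        a=snapshot(n)[:,:,::-1];k=4
        cc=proj(n,carton(CP,[[0,0,.1]]))[0];x0,y0=int(cc[0]-50*(1.9 if 0 else 1)-25),int(cc[1]-75)
        w=100*1+50
        b=cv2.resize(g(a[y0:y0+150,x0:x0+w]),None,fx=2.66,fy=2.66*1.0,interpolation=cv2.INTER_CUBIC)
        for s,A in((1,angL),(-1,angR)):
            for i,t in enumerate(A):
                P=(proj(n,carton(CP,[[.113,s*.095,.096],edge(s,t,.113),edge(s,t,-.113),[-.113,s*.095,.096]]))-[x0,y0]+.5)*2.66
                cv2.polylines(b,[P.round().astype(int)],False,[(0,0,255),(0,255,0),(255,0,0),(255,0,255)][i],1)
        out.append(b)
    cv2.imwrite(fn,cv2.hconcat(out))
E
python3 - <<'E'
from u import *
overlay("pics/o1.png",[0,.15,.3,.46],[.526])
E
```

```text
(no output)
```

View pics/o1.png

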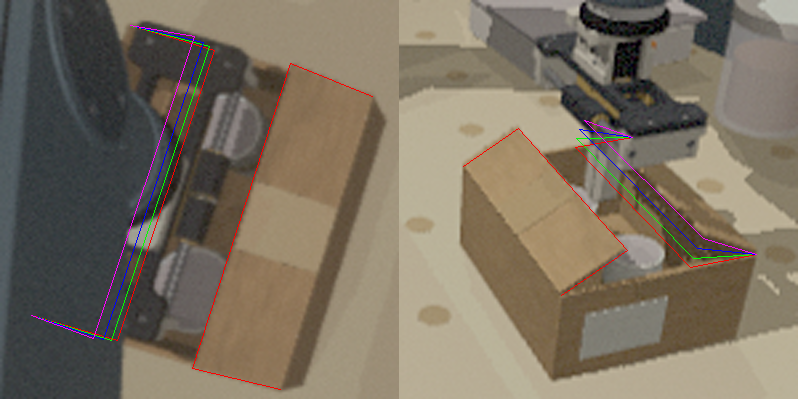

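The flap now lies flat (the red 0 line matches). A vertical finger pushing outward jams against the edge. I'll do the right flap first: tilt 0.5 rad, hook under the edge and follow its arc upward.

>>> carry_out([
  [[0, 0, 0, 0, -0.1, 0], [0, 0, 0, 0, -0.2, 0], [0, 0, 0, 0, -0.3, 0], [0, 0, 0, 0, -0.4, 0], [0, 0, 0, 0, -0.5, 0], [3, 0, 8, 0, -0.5, 0], [6, 0, 16, 0, -0.5, 0], [10, 0, 24, 0, -0.5, 0], [10, 0, 32, 0, -0.5, 0], [10, 0, 32, 0, -0.5, 0]],
], claw=0)

```text
time_s: 4.47
tcp_pos: [0.5412, 0.161, 0.0963]
tool_rot: [-0.414, -0.299, 0.697, -0.504]
contact_force: [0.1, 0.1, -0.8]
opening: 0.004
```

```bash
cat >> u.py <<'E'
def stat():
    o=observe();T=tcpT();c,s=np.cos(-CP[2]),np.sin(-CP[2]);M=np.array([[c,-s,0],[s,c,0],[0,0,1]])
    x=M@T[:3,0];print("t",round(o["time_s"],2),"carton",c2(o),"F carton",(M@o["contact_force"]).round(1),"toolx",x.round(3),"tooly",(M@T[:3,1]).round(3),"q",o["joint_pos"].round(2),"op",round(o["opening"],3))
E
python3 -c "
from u import *
stat()"
```

```text
t 4.47 carton [ 0.0002 -0.0379  0.0963] F carton [ 0.1  0.2 -0.8] toolx [-0.002 -0.479 -0.878] tooly [ 1.    -0.004  0.   ] q [ 0.34  0.62  1.39 -0.39  1.46  0.77] op 0.004
```

>>> carry_out([
  [[-3, 0, 5, 0, 0, 0], [-6, 0, 10, 0, 0, 0], [-8.5, 0, 16, 0, 0, 0], [-10, 0, 21.5, 0, 0, 0], [-11, 0, 27.5, 0, 0, 0], [-12, 0, 34, 0, 0, 0], [-12.5, 0, 40, 0, 0, 0], [-12, 0, 46.5, 0, 0, 0], [-11, 0, 53, 0, 0, 0], [-10, 0, 59, 0, 0, 0]],
], claw=0)

```text
time_s: 5.3
tcp_pos: [0.5271, 0.1185, 0.1325]
tool_rot: [-0.413, -0.299, 0.696, -0.505]
contact_force: [0.9, 2.2, -1.9]
opening: 0.005
```

```bash
python3 -c "
from u import *
stat()
overlay('pics/o2.png',[0],[.526,1.1,1.3,1.5])"
```

```text
t 5.3 carton [-0.     -0.0827  0.1325] F carton [ 0.2  2.4 -1.9] toolx [-0.001 -0.479 -0.878] tooly [ 1.    -0.001 -0.   ] q [ 0.28  0.54  1.45 -0.41  1.47  0.71] op 0.005
```

View pics/o2.png

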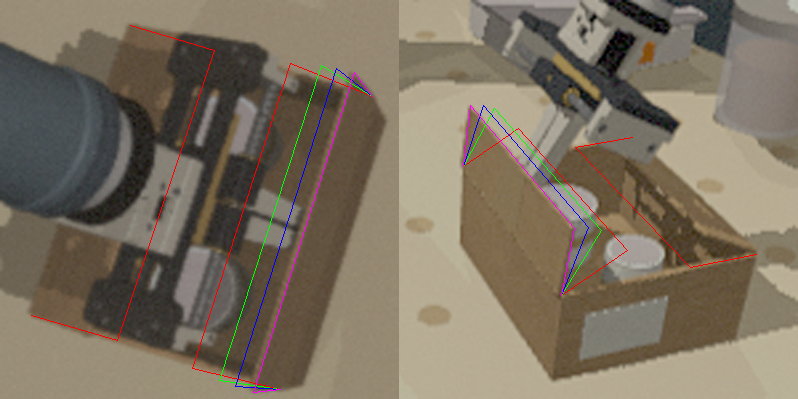

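Right flap is upright (~1.5) with only 3 N. Next I'll push it on over and down.

>>> carry_out([
  [[1, 0, 7.5, 0, 0, 0], [4, 0, 15, 0, 0, 0], [8, 0, 22, 0, 0, 0], [13, 0, 27, 0, 0, 0], [18.5, 0, 31, 0, 0, 0], [24.5, 0, 33.5, 0, 0, 0], [31, 0, 34.5, 0, 0, 0], [35, 0, 34.5, 0, 0, 0], [38, 0, 33, 0, 0, 0], [39.5, 0, 32, 0, 0, 0]],
], claw=0)

```text
time_s: 6.23
tcp_pos: [0.5123, 0.074, 0.1125]
tool_rot: [-0.413, -0.299, 0.697, -0.504]
contact_force: [-0.6, -0.4, 0.3]
opening: 0.003
```

```bash
python3 -c "
from u import *
stat()"
```

```text
t 6.23 carton [-0.0003 -0.1296  0.1125] F carton [-0.4 -0.5  0.3] toolx [-0.002 -0.48  -0.877] tooly [ 1.    -0.002 -0.001] q [ 0.22  0.51  1.56 -0.43  1.37  0.69] op 0.003
```

>>> carry_out([
  [[-17, 0, 10, 0, 0.02, 0], [-40, 0, 15, 0, 0.14, 0], [-55, 0, 0, 0, 0.26, 0], [-65, 0, -20, 0, 0.38, 0], [-75, 0, -40, 0, 0.5, 0], [-82, 0, -60, 0, 0.62, 0], [-82, 0, -76, 0, 0.74, 0], [-82, 0, -76, 0, 0.86, 0], [-82, 0, -76, 0, 0.98, 0], [-82, 0, -76, 0, 1.1, 0]],
], claw=0)

```text
time_s: 7.07
tcp_pos: [0.5466, 0.1753, 0.1499]
tool_rot: [0.718, 0.519, -0.375, 0.274]
contact_force: [-0.2, 0.6, -1.7]
opening: 0.007
```

```bash
python3 -c "
from u import *
stat()
overlay('pics/o3.png',[0,.46],[2.6,2.75,2.9])"
```

```text
t 7.07 carton [ 0.0009 -0.0227  0.1499] F carton [-0.4  0.5 -1.7] toolx [ 0.005  0.569 -0.822] tooly [ 1.    -0.002  0.005] q [-0.28  0.28  1.88  0.7   1.08 -0.33] op 0.007
```

View pics/o3.png

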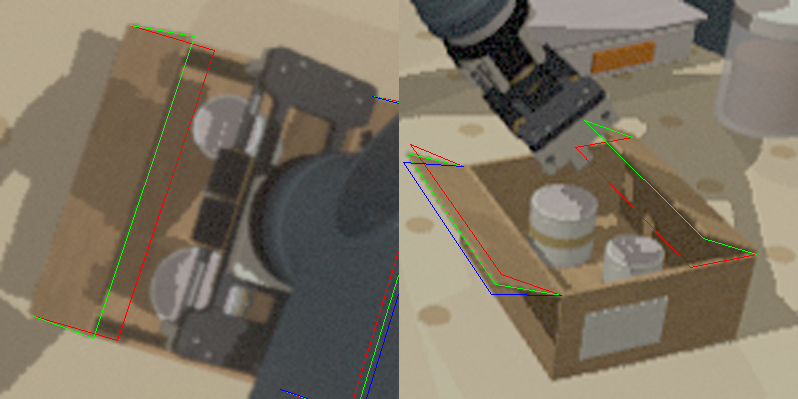

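The right flap is folded back at about 2.75. The left flap matches the green 0.46 line, so it never dropped: my earlier "flat" reading was an occlusion. I'll hook the left flap the same way, mirrored.

>>> carry_out([
  [[16, 0, -3, 0, 0, 0], [32, 0, -6, 0, 0, 0], [48, 0, -9, 0, 0, 0], [64, 0, -12, 0, 0, 0], [80, 0, -14, 0, 0, 0], [78, 0, -19.5, 0, 0, 0], [75.5, 0, -25, 0, 0, 0], [73, 0, -30.5, 0, 0, 0], [71.5, 0, -35, 0, 0, 0], [70.5, 0, -40.5, 0, 0, 0]],
], claw=0)

```text
time_s: 8.0
tcp_pos: [0.569, 0.2445, 0.1148]
tool_rot: [0.717, 0.518, -0.378, 0.274]
contact_force: [-0.7, -1.0, 0.2]
opening: 0.004
```

```bash
python3 -c "
from u import *
stat()"
```

```text
t 8.0 carton [0.0007 0.0501 0.1148] F carton [-0.3 -1.2  0.2] toolx [ 0.002  0.564 -0.826] tooly [ 1.    -0.002  0.002] q [-0.13  0.36  1.85  0.75  0.95 -0.27] op 0.004
```

>>> carry_out([
  [[0, 0, -7, 0, 0, 0], [0, 0, -14.5, 0, 0, 0], [0, 0, -21.5, 0, 0, 0], [1, 0, -29.5, 0, 0, 0], [3, 0, -38, 0, 0, 0], [6, 0, -45.5, 0, 0, 0], [9.5, 0, -53, 0, 0, 0], [14, 0, -59.5, 0, 0, 0], [19.5, 0, -64, 0, 0, 0], [25.5, 0, -67.5, 0, 0, 0]],
], claw=0)

```text
time_s: 8.83
tcp_pos: [0.5906, 0.3123, 0.1304]
tool_rot: [0.716, 0.519, -0.378, 0.274]
contact_force: [-0.8, -0.9, 0.4]
opening: 0.005
```

```bash
python3 -c "
from u import *
stat()"
```

```text
t 8.83 carton [0.0002 0.1213 0.1304] F carton [-0.5 -1.1  0.4] toolx [ 0.001  0.565 -0.825] tooly [ 1.    -0.001  0.   ] q [ 0.01  0.39  1.76  0.73  0.92 -0.11] op 0.005
```

>>> carry_out([
  [[6.5, 0, -1.5, 0, 0, 0], [13, 0, -0.5, 0, 0, 0], [18, 0, 1.5, 0, 0, 0], [20.5, 0, 3, 0, 0, 0], [20.5, 0, 3, 0, 0, 0], [-7, 0, -15, 0, 0, 0], [-39, 0, -13, 0, -0.12, 0], [-70, 0, -7, 0, -0.24, 0], [-90, 0, -3, 0, -0.36, 0], [-108, 0, 0, 0, -0.48, 0]],
], claw=0)

```text
time_s: 9.67
tcp_pos: [0.5724, 0.251, 0.2231]
tool_rot: [0.607, 0.435, -0.538, 0.391]
contact_force: [-0.3, 1.2, -0.3]
opening: 0.007
```

```bash
python3 -c "
from u import *
stat()
n=carton(CP,[[-.065,-.0044,.2]])[0];print(n,[rel(n,y) for y in (CP[2]+np.pi/2,CP[2]-np.pi/2)])"
```

```text
t 9.67 carton [0.0019 0.0573 0.2231] F carton [-0.7  1.1 -0.3] toolx [ 0.006  0.115 -0.993] tooly [ 1.    -0.005  0.005] q [0.18 0.34 1.42 0.1  1.33 0.47] op 0.007
[0.48964303 0.21308615 0.2       ] [(array([ 15.4, -66.7,  64.3]), array([-1.574, -0.086, -0.095])), (array([ 15.4, -66.7,  64.3]), array([ 1.564, -0.095,  0.086]))]
```

>>> carry_out([
  [[0, -7, 7, -0.12, -0.006, -0.007], [0, -15, 14, -0.24, -0.013, -0.014], [0, -22, 21, -0.36, -0.02, -0.021], [0, -30, 28, -0.48, -0.026, -0.029], [5, -37, 35, -0.6, -0.033, -0.036], [8, -45, 42, -0.72, -0.039, -0.043], [10, -52, 50, -0.84, -0.046, -0.05], [12, -60, 57, -0.96, -0.052, -0.058], [15, -67, 64, -1.08, -0.059, -0.065], [15, -67, 64, -1.2, -0.065, -0.072]],
], claw=1)

```text
time_s: 10.5
tcp_pos: [0.4862, 0.2146, 0.196]
tool_rot: [0.246, 0.675, -0.226, 0.658]
contact_force: [-0.5, 0.1, -0.0]
opening: 0.674
```

```bash
python3 -c "
from u import *
stat()
n=carton(CP,[[-.065,-.0044,.2]])[0];print(rel(n,CP[2]+np.pi/2))"
```

```text
t 10.5 carton [-0.0687 -0.004   0.196 ] F carton [-0.4 -0.1 -0. ] toolx [-0.024  0.029 -0.999] tooly [0.357 0.934 0.019] q [ 0.18  0.24  1.62  0.04  1.29 -0.72] op 0.674
(array([-4. ,  1.1,  3.4]), array([-0.365, -0.029, -0.024]))
```

>>> carry_out([
  [[-4, 1, 3, -0.12, -0.01, -0.01], [-4, 1, 3, -0.24, -0.02, -0.02], [-4, 1, 3, -0.365, -0.029, -0.024], [-4, 1, 3, -0.365, -0.029, -0.024], [-4, 1, 3, -0.365, -0.029, -0.024], [-4, 1, 3, -0.365, -0.029, -0.024], [-4, 1, 3, -0.365, -0.029, -0.024], [-4, 1, 3, -0.365, -0.029, -0.024], [-4, 1, 3, -0.365, -0.029, -0.024], [-4, 1, 3, -0.365, -0.029, -0.024]],
], claw=1)

```text
time_s: 11.33
tcp_pos: [0.4914, 0.2142, 0.2008]
tool_rot: [0.114, 0.697, -0.112, 0.699]
contact_force: [0.1, -0.5, -0.7]
opening: 0.998
```

Run:
```python
from u import *
stat();T=tcpT();W=T@camera_params("wrist")["tool_from_camera"]
a=snapshot("wrist")[:,:,::-1].copy();s=snapshot("scene")[:,:,::-1]
g=cv2.medianBlur(cv2.cvtColor(a,6),5)
new=carton(CP,[[-.065,-.0044,.065]])[0]
ang=np.linspace(0,2*np.pi,60)
ring=lambda c,r:np.array([c+[r*np.cos(t),r*np.sin(t),0] for t in ang])
cv2.polylines(a,[proj("wrist",ring(new,.033),W).round().astype(int)],True,(0,0,255),1)
for sd,A,col in((1,[2.6,2.75,2.9],(0,255,0)),(-1,[2.75],(255,0,0))):
  for t in A:
    P=carton(CP,[[.113,sd*.095,.096],edge(sd,t,.113),edge(sd,t,-.113),[-.113,sd*.095,.096]])
    cv2.polylines(a,[proj("wrist",P,W).round().astype(int)],True,col,1)
    cv2.polylines(s:=s.copy(),[proj("scene",P).round().astype(int)],True,col,1)
cr=cv2.resize(s[110:250,260:420],(480,420))
cv2.imwrite("pics/w2.png",cv2.resize(cv2.hconcat([a,cr]),(796,322)))
```

```text
t 11.33 carton [-0.0636 -0.0028  0.2008] F carton [ 0.2 -0.4 -0.7] toolx [ 0.002  0.002 -1.   ] tooly [0.006 1.    0.002] q [ 0.2   0.24  1.6   0.    1.3  -1.05] op 0.998
```

View pics/w2.png

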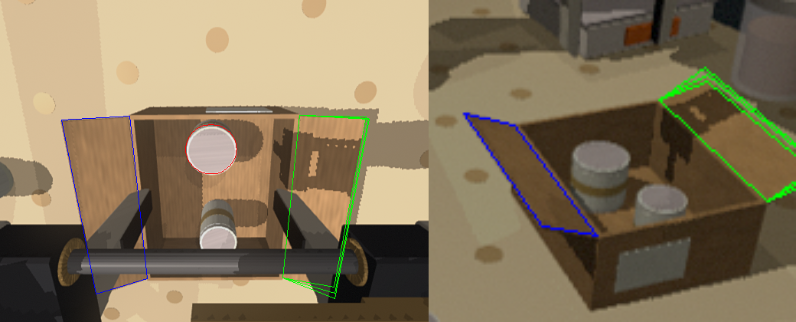

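Both flaps are folded to about 2.75, and the predicted ring falls on the wide can's lid. I'll refine the lid centre in code and work out the descent.

```bash
cat >> u.py <<'E'
def lid(P,name="wrist",r=.033):
    "fit the lid rim near P by maximising radial brightness gradient along the projected ring"
    W=tcpT()@camera_params("wrist")["tool_from_camera"] if name=="wrist" else None
    g=cv2.GaussianBlur(cv2.cvtColor(snapshot(name),cv2.COLOR_RGB2GRAY),(0,0),1).astype(np.float32)
    t=np.linspace(0,2*np.pi,120);c=np.c_[np.cos(t),np.sin(t),0*t]
    def val(C,r): 
        p=proj(name,C+r*c,W).astype(np.float32);return cv2.remap(g,p[:,0].copy(),p[:,1].copy(),1).ravel()
    G=[(np.mean(np.clip(val(P+[dx,dy,0],r-.0015)-val(P+[dx,dy,0],r+.002),-60,60)),dx,dy) for dx in np.arange(-.01,.0101,.0005) for dy in np.arange(-.01,.0101,.0005)]
    b=max(G);print("score",round(b[0],1),"at0",round([x for x in G if abs(x[1])+abs(x[2])<1e-6][0][0],1),"shift",b[1:]);return P+[b[1],b[2],0]
E
python3 - <<'E'
from u import *
new=carton(CP,[[-.065,-.0044,.065]])[0]
n=lid(new);print(n, carton([0,0,-CP[2]],[n-[CP[0],CP[1],0]])); lid(new,"scene"); lid(np.array([.5404,-.3004,.06]),"scene"); lid(np.array([.5404,-.3004,.06]),"top")
print(rel([n[0],n[1],.033],CP[2]+np.pi/2))
E
```

```text
Traceback (most recent call last):
  File "u.py", line 50, in lid
    G=[(np.mean(np.clip(val(P+[dx,dy,0],r-.0015)-val(P+[dx,dy,0],r+.002),-60,60)),dx,dy) for dx in np.arange(-.01,.0101,.0005) for dy in np.arange(-.01,.0101,.0005)]
                                                 ~~~^^^^^^^^^^^^^^^^^^^^
  File "u.py", line 49, in val
    p=proj(name,C+r*c,W).astype(np.float32);return cv2.remap(g,p[:,0].copy(),p[:,1].copy(),1).ravel()
      ~~~~^^^^^^^^^^^^^^
  File "u.py", line 6, in proj
    c=camera_params(n);T=c["world_from_camera"] if T is None else T
ValueError: time passes only in moves, steps and waits
```

```bash
sed -i 's/^from station import \*/from station import *\nimport functools\ncamera_params=functools.lru_cache(camera_params)/' u.py
python3 - <<'E'
from u import *
new=carton(CP,[[-.065,-.0044,.065]])[0]
n=lid(new);print(n, carton([0,0,-CP[2]],[n-[CP[0],CP[1],0]])); lid(new,"scene"); lid(np.array([.5404,-.3004,.06]),"scene"); lid(np.array([.5404,-.3004,.06]),"top")
print(rel([n[0],n[1],.033],CP[2]+np.pi/2))
E
```

```text
score 59.4 at0 50.7 shift (np.float64(0.0020000000000000104), np.float64(8.673617379884035e-18))
[0.49164303 0.21308615 0.065     ] [[-0.06309872 -0.00377942  0.065     ]]
score 20.8 at0 19.1 shift (np.float64(0.0030000000000000113), np.float64(-0.0009999999999999922))
score 6.1 at0 -0.6 shift (np.float64(0.004000000000000012), np.float64(-0.003999999999999995))
score 12.8 at0 4.9 shift (np.float64(0.0030000000000000113), np.float64(-0.002999999999999994))
(array([167.9,  -1.5,   0.2]), array([-0.005,  0.003, -0.002]))
```

>>> carry_out([
  [[20, -1.5, 0, -0.005, 0.003, 0], [42, -1.5, 0, -0.005, 0.003, 0], [64, -1.5, 0, -0.005, 0.003, 0], [86, -1.5, 0, -0.005, 0.003, 0], [108, -1.5, 0, -0.005, 0.003, 0], [126, -1.5, 0, -0.005, 0.003, 0], [142, -1.5, 0, -0.005, 0.003, 0], [155, -1.5, 0, -0.005, 0.003, 0], [163, -1.5, 0, -0.005, 0.003, 0], [168, -1.5, 0, -0.005, 0.003, 0]],
], claw=1)

```text
time_s: 12.52
tcp_pos: [0.491, 0.213, 0.0319]
tool_rot: [0.112, 0.699, -0.11, 0.698]
contact_force: [-0.2, -0.7, 1.0]
opening: 1.001
```

>>> carry_out([
  [[0, 0, 0, 0, 0, 0], [0, 0, 0, 0, 0, 0], [0, 0, 0, 0, 0, 0], [0, 0, 0, 0, 0, 0], [0, 0, 0, 0, 0, 0], [0, 0, 0, 0, 0, 0], [0, 0, 0, 0, 0, 0], [0, 0, 0, 0, 0, 0], [0, 0, 0, 0, 0, 0], [0, 0, 0, 0, 0, 0]],
], claw=0.4)

```text
time_s: 13.35
tcp_pos: [0.4921, 0.2132, 0.0337]
tool_rot: [0.112, 0.698, -0.11, 0.699]
contact_force: [-0.1, -1.2, 6.5]
opening: 0.706
```

```bash
python3 -c "
from u import *
stat()"
```

```text
t 13.35 carton [-0.0627 -0.0035  0.0337] F carton [ 0.2 -1.2  6.5] toolx [ 0.001  0.003 -1.   ] tooly [0.    1.    0.003] q [ 0.2   0.43  1.8   0.    0.91 -1.06] op 0.706
```

>>> carry_out([
  [[-8, 0, 0, 0, 0, 0], [-20, 0, 0, 0, 0, 0], [-40, 0, 0, 0, 0, 0], [-65, 0, 0, 0, 0, 0], [-90, 0, 0, 0, 0, 0], [-115, 0, 0, 0, 0, 0], [-140, 0, 0, 0, 0, 0], [-160, 0, 0, 0, 0, 0], [-172, 0, 0, 0, 0, 0], [-177, 0, 0, 0, 0, 0]],
])

```text
time_s: 14.18
tcp_pos: [0.4919, 0.2129, 0.212]
tool_rot: [0.112, 0.697, -0.11, 0.699]
contact_force: [-0.5, 1.0, -3.3]
opening: 0.706
```

Run:
```python
from u import *
stat()
C=np.array([.5437,-.3037,.06])
a=lid(C,"top");b=lid(C,"scene");t=(a+b)/2;print(a,b)
for yaw in (CP[2]+np.pi/2,.3,0.6):print(yaw,rel([t[0],t[1],.21],yaw))
```

```text
t 14.18 carton [-0.0628 -0.0039  0.212 ] F carton [-0.8  0.8 -3.3] toolx [ 0.002  0.004 -1.   ] tooly [0.    1.    0.004] q [ 0.2   0.24  1.58  0.    1.32 -1.06] op 0.706
score 12.8 at0 12.6 shift (np.float64(-0.0004999999999999918), np.float64(8.673617379884035e-18))
score 6.1 at0 5.8 shift (np.float64(0.0005000000000000091), np.float64(-0.0004999999999999918))
[ 0.5432 -0.3037  0.06  ] [ 0.5442 -0.3042  0.06  ]
1.2552963267948964 (array([  -1. , -474.9,  210.1]), array([-0.   ,  0.   , -0.003]))
0.3 (array([  -1. , -474.9,  210.1]), array([ 0.955, -0.001, -0.003]))
0.6 (array([  -1. , -474.9,  210.1]), array([ 0.655, -0.001, -0.003]))
```

>>> carry_out([
  [[0, -15, 7, 0, 0, 0], [0, -40, 18, 0, 0, 0], [0, -72, 32, 0, 0, 0], [0, -107, 47, 0, 0, 0], [0, -142, 63, 0, 0, 0], [0, -177, 78, 0, 0, 0], [0, -212, 94, 0, 0, 0], [0, -247, 109, 0, 0, 0], [0, -280, 124, 0, 0, 0], [0, -310, 137, 0, 0, 0]],
])

```text
time_s: 15.12
tcp_pos: [0.5244, -0.1264, 0.2072]
tool_rot: [0.113, 0.699, -0.11, 0.697]
contact_force: [0.5, 0.3, -3.6]
opening: 0.707
```

>>> carry_out([
  [[0, -30, 13, 0, 0, 0], [0, -60, 26, 0, 0, 0], [0, -88, 39, 0, 0, 0], [0, -112, 50, 0, 0, 0], [0, -132, 59, 0, 0, 0], [0, -148, 66, 0, 0, 0], [0, -158, 70, 0, 0, 0], [0, -163, 72, 0, 0, 0], [0, -165, 73, 0, 0, 0], [0, -165, 73, 0, 0, 0]],
])

```text
time_s: 15.95
tcp_pos: [0.5435, -0.3034, 0.2083]
tool_rot: [0.112, 0.699, -0.11, 0.698]
contact_force: [-0.0, -0.4, -3.0]
opening: 0.703
```

Run:
```python
from u import *
stat();print(observe()["tcp_pos"])
t=np.array([.5437,-.3039,.06])
print(rel([t[0],t[1],.12],CP[2]+np.pi/2),rel([t[0],t[1],.0885],CP[2]+np.pi/2))
T=tcpT();W=T@camera_params("wrist")["tool_from_camera"]
a=snapshot("wrist")[:,:,::-1].copy();s=snapshot("scene")[:,:,::-1].copy()
ang=np.linspace(0,2*np.pi,60)
def ring(im,n,c,W,col):
    p=np.array([c+[.033*np.cos(q),.033*np.sin(q),0] for q in ang]);cv2.polylines(im,[proj(n,p,W).round().astype(int)],True,col,1)
h=T[:3,3]
for im,n,w in((a,"wrist",W),(s,"scene",None)):
    ring(im,n,t,w,(0,0,255));ring(im,n,h+[0,0,-.0285],w,(0,255,0));ring(im,n,h+[0,0,.0315],w,(0,255,0));ring(im,n,t*[1,1,0],w,(0,0,255))
cr=cv2.resize(s[130:340,80:290],(420,420))
cv2.imwrite("pics/p1.png",cv2.resize(cv2.hconcat([a,cr]),(798,342)))
```

```text
t 15.95 carton [ 0.1465 -0.4787  0.2083] F carton [ 0.1 -0.4 -3. ] toolx [-0.001  0.003 -1.   ] tooly [-0.     1.     0.003] q [-0.69  0.4   1.36  0.    1.38 -1.95] op 0.703
[ 0.54352607 -0.30340534  0.20826197]
(array([88.3, -0.7,  0.4]), array([ 0.   , -0.001, -0.003])) (array([119.8,  -0.8,   0.5]), array([ 0.   , -0.001, -0.003]))
```

View pics/p1.png

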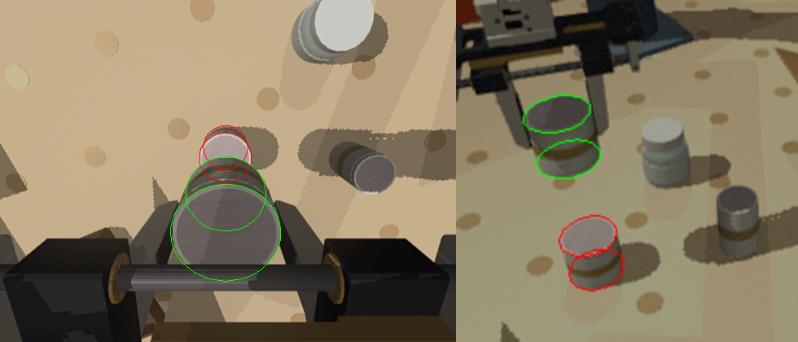

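Held can and its green rings agree, and the counter can's ring is close. Checking the relative offset numerically.

Run:
```python
from u import *
t=np.array([.5437,-.3039,.06]);h=observe()["tcp_pos"]+[0,0,.0315]
print("counter wrist");lid(t);print("held wrist");lid(h);print("held scene");lid(h,"scene");print("counter scene");lid(t,"scene")
g=cv2.GaussianBlur(cv2.cvtColor(snapshot("wrist"),cv2.COLOR_RGB2GRAY),(0,0),.8)
W=tcpT()@camera_params("wrist")["tool_from_camera"]
# rows along counter lid horizontally, at its upper part
for z,n in((0.06,"lid"),):
    c=proj("wrist",t,W);print("pred centre",c)
    for v in range(int(c[1])-24,int(c[1])+12,6): print(v,g[v,int(c[0])-36:int(c[0])+37:3].tolist())
    print("col",g[int(c[1])-50:int(c[1])+14:2,int(c[0])].tolist(), int(c[1])-50)
```

```text
counter wrist
score 25.9 at0 25.9 shift (np.float64(8.673617379884035e-18), np.float64(8.673617379884035e-18))
held wrist
score 27.4 at0 24.0 shift (np.float64(0.0010000000000000096), np.float64(0.0005000000000000091))
held scene
score 9.0 at0 -0.8 shift (np.float64(-0.01), np.float64(0.0030000000000000113))
counter scene
score 6.3 at0 6.1 shift (np.float64(0.0005000000000000091), np.float64(-0.0004999999999999918))
pred centre [276.51985013 193.5511432 ]
169 [178, 178, 178, 179, 147, 136, 172, 190, 174, 166, 162, 163, 162, 163, 165, 164, 176, 190, 167, 101, 90, 114, 113, 114, 114]
175 [178, 178, 178, 156, 183, 179, 166, 164, 164, 161, 163, 162, 163, 165, 163, 167, 163, 161, 161, 172, 184, 102, 113, 113, 113]
181 [178, 178, 176, 197, 167, 166, 164, 164, 160, 162, 161, 164, 164, 163, 166, 162, 160, 162, 164, 163, 164, 195, 122, 112, 113]
187 [178, 177, 191, 171, 165, 164, 163, 160, 162, 161, 164, 163, 163, 164, 160, 160, 162, 163, 162, 162, 162, 166, 181, 111, 112]
193 [178, 175, 197, 164, 163, 162, 160, 161, 158, 145, 124, 119, 118, 114, 114, 123, 140, 158, 162, 163, 162, 160, 194, 114, 112]
199 [178, 177, 191, 165, 139, 107, 102, 102, 101, 100, 99, 95, 88, 86, 89, 84, 73, 73, 74, 72, 76, 128, 191, 112, 112]
col [178, 178, 178, 178, 178, 176, 127, 82, 89, 105, 151, 193, 165, 162, 163, 163, 163, 164, 165, 164, 163, 162, 163, 165, 162, 118, 88, 89, 88, 84, 69, 66] 143
```

>>> carry_out([
  [[15, -1.5, -0.3, 0, 0, 0], [35, -1.5, -0.3, 0, 0, 0], [55, -1.5, -0.3, 0, 0, 0], [72, -1.5, -0.3, 0, 0, 0], [86, -1.5, -0.3, 0, 0, 0], [97, -1.5, -0.3, 0, 0, 0], [105, -1.5, -0.3, 0, 0, 0], [111, -1.5, -0.3, 0, 0, 0], [114, -1.5, -0.3, 0, 0, 0], [115, -1.5, -0.3, 0, 0, 0]],
])

```text
time_s: 17.13
tcp_pos: [0.543, -0.3051, 0.0936]
tool_rot: [0.112, 0.698, -0.11, 0.698]
contact_force: [-0.5, 0.8, -2.6]
opening: 0.706
```

>>> carry_out([
  [[0.3, 0, 0, 0, 0, 0], [0.6, 0, 0, 0, 0, 0], [0.9, 0, 0, 0, 0, 0], [1.2, 0, 0, 0, 0, 0], [1.5, 0, 0, 0, 0, 0], [1.8, 0, 0, 0, 0, 0], [2.1, 0, 0, 0, 0, 0], [2.4, 0, 0, 0, 0, 0], [2.7, 0, 0, 0, 0, 0], [3, 0, 0, 0, 0, 0]],
])

```text
time_s: 17.97
tcp_pos: [0.5429, -0.305, 0.0906]
tool_rot: [0.112, 0.698, -0.11, 0.698]
contact_force: [-0.0, 0.3, -3.3]
opening: 0.707
```

```bash
python3 -c "
from u import *
stat();print(observe()['tcp_pos'])"
```

```text
t 17.97 carton [ 0.1464 -0.4804  0.0906] F carton [-0.1  0.3 -3.3] toolx [-0.     0.002 -1.   ] tooly [0.    1.    0.002] q [-0.69  0.49  1.52  0.    1.13 -1.95] op 0.707
[ 0.54289052 -0.30503131  0.09059306]
```

Still hanging free (-3.3 N). I'll go down slowly until contact.

>>> carry_out([
  [[0.2, 0, 0, 0, 0, 0], [0.4, 0, 0, 0, 0, 0], [0.6, 0, 0, 0, 0, 0], [0.8, 0, 0, 0, 0, 0], [1, 0, 0, 0, 0, 0], [1.2, 0, 0, 0, 0, 0], [1.4, 0, 0, 0, 0, 0], [1.6, 0, 0, 0, 0, 0], [1.8, 0, 0, 0, 0, 0], [1.8, 0, 0, 0, 0, 0]],
])

```text
time_s: 18.8
tcp_pos: [0.5429, -0.305, 0.0888]
tool_rot: [0.112, 0.698, -0.11, 0.698]
contact_force: [-0.2, -0.0, -4.1]
opening: 0.709
```

>>> carry_out([
  [[0.1, 0, 0, 0, 0, 0], [0.2, 0, 0, 0, 0, 0], [0.3, 0, 0, 0, 0, 0], [0.4, 0, 0, 0, 0, 0], [0.5, 0, 0, 0, 0, 0], [0.6, 0, 0, 0, 0, 0], [0.7, 0, 0, 0, 0, 0], [0.8, 0, 0, 0, 0, 0], [0.9, 0, 0, 0, 0, 0], [1, 0, 0, 0, 0, 0]],
])

```text
time_s: 19.63
tcp_pos: [0.543, -0.3051, 0.0887]
tool_rot: [0.112, 0.698, -0.11, 0.699]
contact_force: [-3.6, 2.5, 6.2]
opening: 0.706
```

Contact: the force has gone from -4 to +6 N. Releasing.

>>> carry_out([
  [[0, 0, 0, 0, 0, 0], [0, 0, 0, 0, 0, 0], [0, 0, 0, 0, 0, 0], [0, 0, 0, 0, 0, 0], [0, 0, 0, 0, 0, 0], [0, 0, 0, 0, 0, 0], [0, 0, 0, 0, 0, 0], [0, 0, 0, 0, 0, 0], [0, 0, 0, 0, 0, 0], [0, 0, 0, 0, 0, 0]],
], claw=0.85)

```text
time_s: 20.47
tcp_pos: [0.5429, -0.3051, 0.0878]
tool_rot: [0.112, 0.698, -0.11, 0.698]
contact_force: [-0.1, -0.1, -0.3]
opening: 0.85
```

>>> carry_out([
  [[-3, 0, 0, 0, 0, 0], [-8, 0, 0, 0, 0, 0], [-15, 0, 0, 0, 0, 0], [-25, 0, 0, 0, 0, 0], [-40, 0, 0, 0, 0, 0], [-60, 0, 0, 0, 0, 0], [-85, 0, 0, 0, 0, 0], [-110, 0, 0, 0, 0, 0], [-130, 0, 0, 0, 0, 0], [-140, 0, 0, 0, 0, 0]],
], claw=0.92)

```text
time_s: 21.3
tcp_pos: [0.5439, -0.3063, 0.2324]
tool_rot: [0.111, 0.696, -0.111, 0.7]
contact_force: [0.3, -0.7, -0.4]
opening: 0.916
```

Run:
```python
from u import *
stat()
t=np.array([.5437,-.3039,.12]);print("upper lid");lid(t)
T=tcpT();W=T@camera_params("wrist")["tool_from_camera"]
a=snapshot("wrist")[:,:,::-1];s=snapshot("scene")[:,:,::-1]
g=lambda i:np.clip(255*(i/255.)**0.6,0,255).astype('uint8')
cv2.imwrite("pics/f1.png",cv2.resize(cv2.hconcat([a,cv2.resize(g(s[110:340,110:416]),(559,420))]),(798,300)))
```

```text
t 21.3 carton [ 0.1478 -0.4813  0.2324] F carton [ 0.5 -0.6 -0.4] toolx [ 0.005  0.    -1.   ] tooly [0. 1. 0.] q [-0.69  0.38  1.33  0.    1.43 -1.95] op 0.916
upper lid
score 31.8 at0 26.3 shift (np.float64(-0.0009999999999999922), np.float64(-0.0004999999999999918))
```

View pics/f1.png

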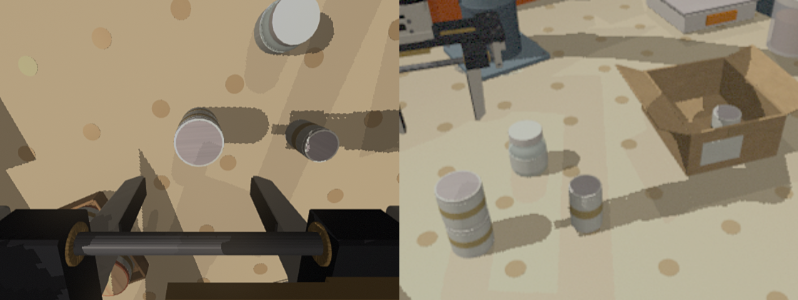

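Cans are stacked squarely, within about 1 mm. The flaps are still back, the slim can is in the carton, and the jar and counter slim can are where they stood. The gripper is clear, so I'm handing in.

```bash
python3 -c "
from station import *
print(close_job())"
```

```text
the job is handed in; nothing more can be done
None
```

I folded both flaps back, lifted the wide can out of the carton and set it on the matching counter can, then handed the job in. One early push may have broken the force limit; see below.

- **Flaps:** both measured about 2.75 rad, using model overlays drawn just before the can was lifted. In the last picture they are still folded back.
- **Can:** I lowered it slowly until it touched. The force went from -4 N hanging to about +6 N on contact, and then I released it. The last wrist-camera check put its lid about 1 mm from the counter can's centre.
- **Rest of the stock:** in the last picture the slim can is in the carton, and the jar and counter slim can look undisturbed. I judged these by eye only. The gripper was clear, at about 21 s of the 72 s allowed.

**Possible failure:** my first push on the left flap, with the fingers held vertical, jammed against its free edge. The reading at the end of that call was about [-37, -100, 57] N, roughly 121 N in total. That is just over the 120 N wrist-force limit, and I have no reading of the peak. I backed off at once and redid it with tilted fingers under the edge. The highest reading I saw after that was about 8 N.

**Misreading:** after the jam I took the left flap to be lying flat. A later picture showed it was still at 0.46 rad.

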